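Press a knurled bayonet ring home on the keyway depth gauge

ROBOT

A 6-joint arm with a two-finger parallel gripper is mounted at the origin on the work surface. World frame = base frame: x ahead of the robot, y to its left, z up, the work surface at z = 0. Lengths are in m, angles in degrees, forces in N, time in s.
With the tool pointing down it reaches from about 0.35 to 0.975 m from the base axis. Payload 17.4 kg.
Tool frame: the origin (TCP) lies at the very end of the fingers, on their centre line; the grasp point (between the pads) lies 19 mm behind it; z points along the fingers, y is the direction in which the jaws open and shut (so a half turn about z gives the same grasp; the last joint's range is limited). The gripper opens to 85 mm and grips with 20 to 120 N. Pads are 22 mm wide; open, the fingers measure 114 mm over their backs; the gripper's body (76 mm by 85 mm) begins 54 mm behind the grasp point. The pads swing forward as they close: fully open they stand 13 mm farther back than shut.
Start: joints at [-68.973, 6.646, 82.598, -0, 90.757, -2.166], TCP at [0.266, -0.62, 0.231] pointing down, gripper open.
Joint ranges: [-162.19, 162.19], [-47.58, 125.68], [4.15, 143.07], [-65.23, 245.23], [0.69, 171.88], [-170.13, 170.13]. Speed limits (degrees/s): [108.29, 108.29, 127.2, 180, 180, 180].

INTERFACE

Orientations are given as a 3x3 rotation matrix whose columns are the frame's x, y, z axes.
In Python, from bench import env gives the robot as it stands.
- The arm moves only by the tool arm_command, never from a script. Its argument "plan" is text: rows parted by semicolons, each of 5 numbers parted by spaces: the shift along the tool's x, y, z in cm, then the turn about the tool's z in degrees, then the opening in per cent of the stroke, from 0 (shut) to 100 (fully open). In form: tx ty tz twist jaw; .... A call has exactly 5 rows; each row shifts and turns the commanded pose from where the row before left it, along the tool's axes as they then stand; what a row does not reach is not made up. A row lasts 1/8 s, in which the tool goes at most 62.5 mm and 10.7 degrees, less where a joint would pass 70% of its speed; a pose out of reach is approached as far as the arm can. A call with a gripper value outside its range is refused whole. The fingers move at their own pace and stop on an object; the grip force is fixed at half the most. Time passes only in rows, so rows that do not move let the fingers close, or fill a call up. It gives the time, the measured TCP pose, the force and the opening at its end, in the units of the state.
- env.read_state(): the state, without advancing time (a new reading comes with each control period).
- env.get_image(name): name is "scene" or "side" or "wrist"; returns a dict with "frame" (420x560x3 uint8, red, green, blue), "fx", "fy", "cx", "cy" (pixels), "xyz" and "orientation" of the camera in the world. Camera axes: x right, y down, z forward; pixel columns grow to the right and rows downward; lengths in m; the calibration is good to about 2 mm. A picture is of the moment at which its call begins. There is no depth.
- env.sign_off(): hands the job in, once; it reports no verdict.
The state is a dict: "time": time; "joints": joint angles; "qvel": joint speeds; "joint_efforts": joint torques, N m; "tcp_pos": TCP position; "orientation": TCP orientation; "force": force on the tool from outside, world axes, zero at the start; "moment": the same for the moment, N m; "finger_gap": opening from 0.0 (shut) to 1.0 (fully open).
Only numpy, scipy, OpenCV 4.12 (cv2) and the standard library are available. Lean on these libraries where they do the work, as an engineer would, in place of code of your own. Each camera call takes 0.05 s, during which the arm holds its last target.

TASK

Check this knurled aluminium ring on the keyway depth gauge: lift it from the bench, set it the same way up over the gauge's plug and, with a light push, turn it until its hidden keyways find the pins and it drops. Then push it fully home against the sprung anvil and keep hold of it, pushed down, for the dial to be read: finish while still holding it there. Do not force it, and leave the other things on the bench where they are.

Things in the scene. Friction and masses are not known exactly. Their poses are not given: they have to be found in the camera images.
- ring: The loose knurled aluminium coupling ring, 0.08 to 0.15 kg, 54 mm outside diameter, 34 mm high, standing on the bench. Origin: centre of its underside; z up along its axis. Bore 38 mm from the underside up to an inner shoulder, 28 mm above the underside; above that a 6 mm lip with a 20 mm hole. The outside is round and can be gripped at any angle.
- ring_mid (a point): Point on the ring's axis at half its height, 17 mm above its underside. Three straight keyways, 120 degrees apart, 9.6 mm wide and 4.5 mm deep, are cut in the bore from the underside up to the shoulder. They are hidden while the ring stands on the bench, and their angle is not told.
- gauge: The keyway depth gauge, fixed to the bench: green base plate 210 x 104 x 20 mm carrying a vertical steel plug with a sprung anvil round its foot. Origin: on the plug's axis at bench level, z up. Along its own +x from the plug: a block 42 mm high, then a dial indicator lying face up, 60 mm across, its centre 118 mm from the plug's axis, 47 mm high.
- plug_top (a point): Centre of the plug's flat top, 58 mm above the bench. The plug is 36 mm in diameter, with a nose that tapers to 29 mm over its top 4 mm. Fully home, the ring's inner shoulder sits on this top: its underside is then 30 mm above the bench.
- pins_top (a point): Point on the plug's axis at the level of the tops of its three brass pins, 44 mm above the bench. Pins: 6 mm thick, 120 degrees apart, standing out 4.2 mm from the plug, at an angle that is not told. At a wrong angle the ring rests on them, held by the nose; it may be let go there. Up to 120 degrees of turning, either way, brings the keyways over the pins (free play about 5 degrees each way).
- anvil (a joint): Travel (m) of the sprung anvil, a dark sleeve 51 mm across round the plug's foot: 0 is up, top 36 mm above the bench (where the dropped ring first rests); grows as the ring pushes it down, 0.006 with the ring home. Moves from about 4 N, 9.5 N at 0.006; springs back and lifts the ring when let go. It turns the dial's red needle clockwise, about 270 degrees into the green band at home.
- fitting_a: Bystander: stepped aluminium fitting standing on the bench, 30 mm across at the foot, 44 mm high. Origin: centre of its underside.
- fitting_b: Bystander: another stepped aluminium fitting, the same size, standing on the bench. Origin: centre of its underside.
- plug_gauge: Bystander: go/no-go plug gauge lying on the bench, hexagonal dark handle 62 mm long, 20 mm thick, 106 mm long overall along its x. Origin: under the middle of its handle at bench level.
- caliper: Bystander: caliper lying flat on the bench, 230 mm long along its x, 57 mm wide over its jaws, 10 mm thick. Origin: under the middle of its beam at bench level.
Mind the look-alikes: they are no part of the job. There is more than one size of the gauge; the job needs the largest.

How it is judged:
By the outcome, as a careful person would: the job done as asked, in the order asked, and still so for the second after the job is handed in, while the arm keeps its last pose, push and grip.
It also fails if it takes over 64 s, if anything falls off the work surface, if the arm or the gripper's body presses on something with over 40 N, if the wrist force passes 120 N, or if a joint passes its speed limit or range.

## Working session

There is one attempt and no reset: what is moved stays moved. The work goes in short steps, Python scripts to look and compute and a tool call to move; the robot and the scene stay as the last step left them, time stands still between calls to the robot, and variables do not carry over. Pictures are saved under pics/ and viewed, and the job is handed in when it is done.

Besides the shell and the picture viewer there is one more tool, called after "Call:" by a JSON object that holds its "method" and its "body". arm_command: Moves the arm, as the interface text tells. Its arguments: {"type":"object","properties":{"plan":{"type":"string"}},"required":["plan"]}

```bash
mkdir -p pics; ls; python3 - <<'E'
from bench import env
import cv2
s=env.read_state(); print(s)
for n in("scene","side","wrist"):
    d=env.get_image(n); cv2.imwrite(f"pics/{n}0.png",d["frame"][:,:,::-1]); print(n,d["fx"],d["fy"],d["cx"],d["cy"],d["xyz"],d["orientation"])
E
```

```text
pics
{'time': 0.0, 'joints': array([-6.89730697e+01,  6.67371395e+00,  8.26339438e+01,  7.38107516e-04,
        9.07550774e+01, -2.16441201e+00]), 'qvel': array([-0.08915424,  0.10896233, -0.1144694 , -0.04829442,  0.0792094 ,
       -0.03994589]), 'joint_efforts': array([ 4.27629857e-04, -7.31991148e+01, -6.32494068e+01,  6.37584935e-05,
        6.22016581e-03, -9.82310553e-06]), 'tcp_pos': array([ 0.26576506, -0.62029088,  0.23058653]), 'orientation': array([[ 9.19194801e-01,  3.93802961e-01, -3.80846696e-04],
       [ 3.93803141e-01, -9.19194230e-01,  1.02664779e-03],
       [ 5.42248529e-05, -1.09366793e-03, -9.99999400e-01]]), 'force': array([-0.46677722, -0.01005705,  0.23447826]), 'moment': array([-0.00783657, -0.03675539,  0.03139979]), 'finger_gap': 0.9999705248574033}
scene 390.6293442808538 390.6293442808538 281.52455187497776 205.08763427586834 [ 0.96262321 -0.70522572  0.62781064] [[ 8.62834000e-01  2.88789226e-01 -4.14871392e-01]
 [ 5.05486984e-01 -4.93968367e-01  7.07444812e-01]
 [-6.30904053e-04 -8.20119525e-01 -5.72191897e-01]]
side 481.9697611022252 481.9697611022252 278.67165855406074 212.6274078168927 [0.27599699 0.85904732 0.9297575 ] [[-0.94823556 -0.21002138  0.2382023 ]
 [-0.31726768  0.65912002 -0.68183724]
 [-0.01380351 -0.72211621 -0.69163404]]
wrist 320.9035676775403 320.9035676775403 277.5000719902213 214.52120728868942 [ 0.33793465 -0.58892514  0.37359927] [[ 0.3942572  -0.87408003 -0.28380516]
 [-0.91899836 -0.37559329 -0.119882  ]
 [-0.00180885  0.30808082 -0.95135847]]
```

View pics/scene0.png

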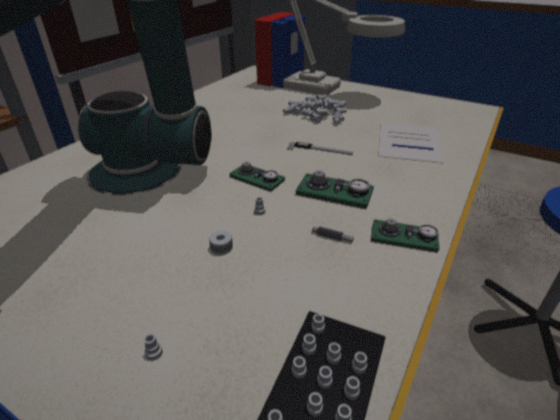

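View pics/side0.png

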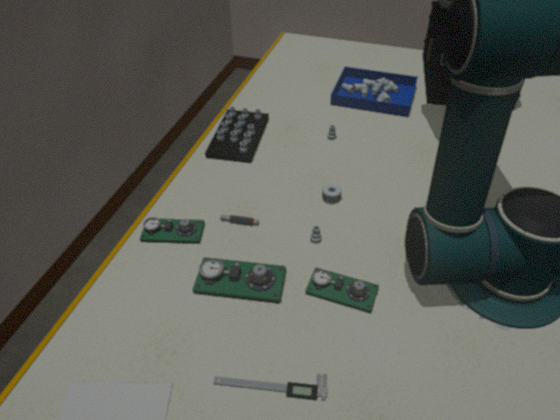

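View pics/wrist0.png

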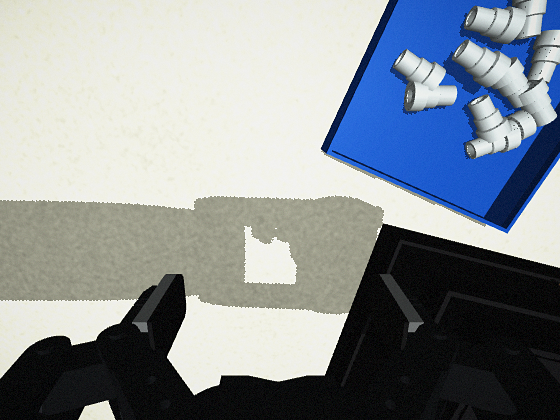

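The scene picture shows the ring at (221,242) and look-alikes: the fittings at (259,205) and (152,345), and the tray parts at (300-360,320-415). There are three gauges, at (258,177), (335,188) and (405,235). The middle one looks largest, and I'll measure it in close crops.

```bash
cat > h.py <<'E'
import numpy as np, cv2
from bench import env
def ray(d,u,v):
    R=np.array(d["orientation"]);r=R@np.array([(u-d["cx"])/d["fx"],(v-d["cy"])/d["fy"],1.]);return np.array(d["xyz"]),r
def onz(d,u,v,z):
    c,r=ray(d,u,v);return c+r*(z-c[2])/r[2]
def proj(d,p):
    q=np.array(d["orientation"]).T@(np.array(p)-d["xyz"]);return d["fx"]*q[0]/q[2]+d["cx"],d["fy"]*q[1]/q[2]+d["cy"]
def crop(d,u0,v0,w,h,s,name):
    f=d["frame"][v0:v0+h,u0:u0+w,::-1];cv2.imwrite(name,cv2.resize(f,None,fx=s,fy=s,interpolation=cv2.INTER_CUBIC))
E
python3 - <<'E'
from h import *
d=env.get_image("scene"); crop(d,200,150,260,110,3,"pics/c1.png")
d=env.get_image("side"); crop(d,130,170,260,140,3,"pics/c2.png")
E
```

```text
(no output)
```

View pics/c1.png

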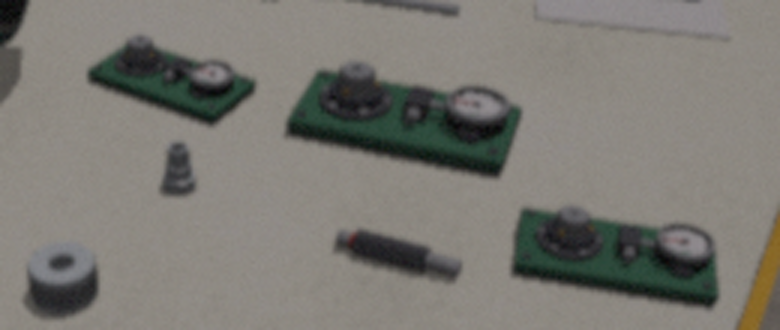

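View pics/c2.png

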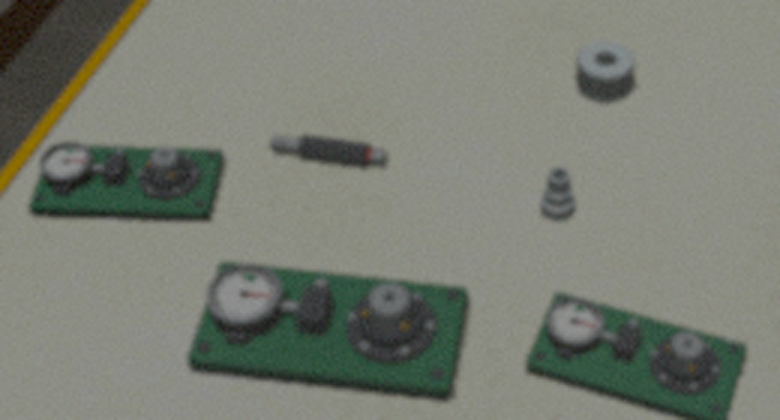

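```bash
python3 - <<'E'
from h import *
S=env.get_image("scene");T=env.get_image("side")
cs=lambda u,v,z:onz(S,u/3+200-.33,v/3+150-.33,z)
ct=lambda u,v,z:onz(T,u/3+130-.33,v/3+170-.33,z)
print("ring",cs(62,260,.034),ct(606,59,.034))
print("plug",cs(357,70,.058),ct(390,293,.058))
print("dial",cs(476,104,.047),ct(243,296,.047))
# plates, side corners (long edge bottom)
for n,a,b,c in(("mid",(222,264),(468,289),(450,396)),("left",(52,146),(223,152),(213,216)),("right",(558,294),(745,344),(722,418))):
    A,B,C=[ct(*p,.02) for p in (a,b,c)];print(n,np.linalg.norm(A-B),np.linalg.norm(B-C))
print("fitA",ct(557,212,0),cs(178,188,0)); print("pg",ct(335,155,.01)); print("fitb",onz(S,152,350,0))
E
```

```text
ring [ 0.47196541 -0.15699611  0.034     ] [ 0.47206367 -0.1596175   0.034     ]
plug [0.56023567 0.19321943 0.058     ] [0.5598849  0.18863307 0.058     ]
dial [0.67642208 0.20988275 0.047     ] [0.67300404 0.21864639 0.047     ]
mid 0.20624879956917233 0.10660591796863854
left 0.15615815478024075 0.07812935474600678
right 0.15295731062345472 0.07444278565128962
fitA [ 4.71006084e-01  1.30223597e-02 -1.11022302e-16] [0.47174931 0.00997359 0.        ]
pg [0.67842982 0.01545108 0.01      ]
fitb [ 0.53714176 -0.44973215  0.        ]
```

The middle plate measures about 206x107 mm, so it is the largest gauge, with its plug at (0.560, 0.191) and its dial towards +x. The other two are about 155 mm long. The two cameras agree on the ring at (0.472, -0.158). Next I move above the ring.

Call:
{"method": "arm_command", "body": {"plan": "3.7 -3.4 0.5 0 100;3.7 -3.4 0.5 0 100;3.7 -3.4 0.5 0 100;3.7 -3.4 0.5 0 100;3.7 -3.4 0.5 0 100"}}

```text
time: 0.98
tcp_pos: [0.3693, -0.3898, 0.2063]
orientation: [[0.919, 0.394, 0.0], [0.394, -0.919, -0.0], [0.0, 0.0, -1.0]]
force: [0.1, 0.3, 0.0]
finger_gap: 1.0
```

Call:
{"method": "arm_command", "body": {"plan": "3.7 -3.4 0.5 0 100;3.7 -3.4 0.5 0 100;3.0 -2.8 0.5 0 100;0 0 0 0 100;0 0 0 0 100"}}

```text
time: 1.6
tcp_pos: [0.4267, -0.2624, 0.1915]
orientation: [[0.919, 0.394, 0.0], [0.394, -0.919, -0.0], [-0.0, 0.0, -1.0]]
force: [0.1, 0.8, -0.2]
finger_gap: 1.003
```

```bash
python3 - <<'E'
from h import *
s=env.read_state();print(s["time"],s["tcp_pos"],s["joints"].round(1),s["orientation"].round(3),s["force"])
d=env.get_image("wrist");cv2.imwrite("pics/w1.png",d["frame"][:,:,::-1]);print(proj(d,[.472,-.158,.034]))
E
```

```text
1.6 [ 0.42666675 -0.26238798  0.19152289] [-34.5 -14.8 106.6  -0.   88.2  32.3] [[ 0.919  0.394  0.   ]
 [ 0.394 -0.919 -0.   ]
 [-0.     0.    -1.   ]] [ 0.06881769  0.80665232 -0.15068901]
(np.float64(190.3004010609376), np.float64(105.67662520119302))
```

View pics/w1.png

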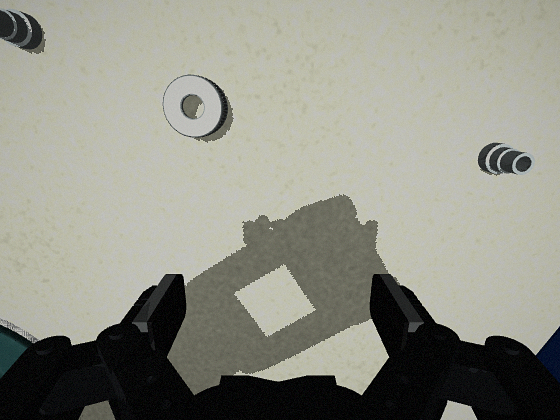

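The wrist view shows the ring's top at about (193,106), against a predicted (190,106), so the position holds. It stands alone, with the fittings at (20,30) and (505,160). I'll move over it and fit its outline.

Call:
{"method": "arm_command", "body": {"plan": "1.7 -1.6 0.5 2 100;1.7 -1.6 0.5 2 100;1.7 -1.6 0.5 2 100;1.7 -1.5 0.5 2 100;1.2 -1.0 0 2 100"}}

```text
time: 2.28
tcp_pos: [0.4777, -0.1671, 0.171]
orientation: [[0.974, 0.226, -0.001], [0.226, -0.974, 0.0], [-0.001, -0.0, -1.0]]
force: [-0.3, 0.5, -0.6]
finger_gap: 1.002
```

Call:
{"method": "arm_command", "body": {"plan": "0 0 0 0 100;0 0 0 0 100;0 0 0 0 100;0 0 0 0 100;0 0 0 0 100"}}

```text
time: 2.9
tcp_pos: [0.4776, -0.167, 0.1713]
orientation: [[0.974, 0.228, 0.0], [0.228, -0.974, -0.0], [0.0, 0.0, -1.0]]
force: [0.1, -0.1, -0.3]
finger_gap: 1.003
```

```bash
python3 - <<'E'
from h import *
s=env.read_state();print(s["time"],s["tcp_pos"],s["joints"].round(1),s["orientation"].round(3),s["force"])
d=env.get_image("wrist");cv2.imwrite("pics/w2.png",d["frame"][:,:,::-1]);print(proj(d,[.472,-.158,.034]))
E
```

```text
2.9 [ 0.47756916 -0.1670144   0.17132363] [-22.2 -13.6 107.5  -0.   86.1  54.7] [[ 0.974  0.228  0.   ]
 [ 0.228 -0.974 -0.   ]
 [ 0.     0.    -1.   ]] [ 0.09731772 -0.05364756 -0.29937505]
(np.float64(267.1813374908667), np.float64(205.26533005566228))
```

View pics/w2.png

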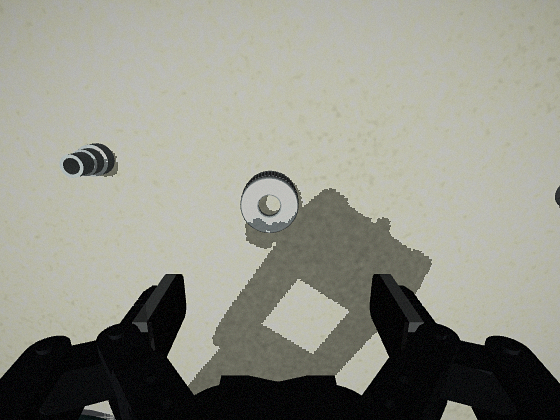

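```bash
python3 - <<'E'
from h import *
d=env.get_image("wrist");s=env.read_state()
p=onz(d,269.5,205,.034);p2=onz(d,269,206.5,.034);print(p,p2)
R=s["orientation"]
for q in (p,[.472,-.158,.034]): print((R.T@(np.array(q)-s["tcp_pos"])*100).round(2))
E
```

```text
[ 0.47275671 -0.15992706  0.034     ] [ 0.47126524 -0.15979823  0.034     ]
[-0.32 -0.79 13.73]
[-0.35 -0.99 13.73]
```

Call:
{"method": "arm_command", "body": {"plan": "-0.35 -0.9 2 0 100;0 0 3 0 100;0 0 3 0 100;0 0 3 0 100;0 0 2 0 100"}}

```text
time: 3.62
tcp_pos: [0.4718, -0.1586, 0.0399]
orientation: [[0.974, 0.228, -0.001], [0.228, -0.974, 0.0], [-0.001, -0.001, -1.0]]
force: [0.6, -0.6, 1.0]
finger_gap: 1.002
```

```bash
python3 - <<'E'
from h import *
d=env.get_image("wrist");cv2.imwrite("pics/w3.png",d["frame"][:,:,::-1])
d=env.get_image("side");crop(d,270,140,120,90,5,"pics/s3.png")
E
```

```text
(no output)
```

View pics/w3.png

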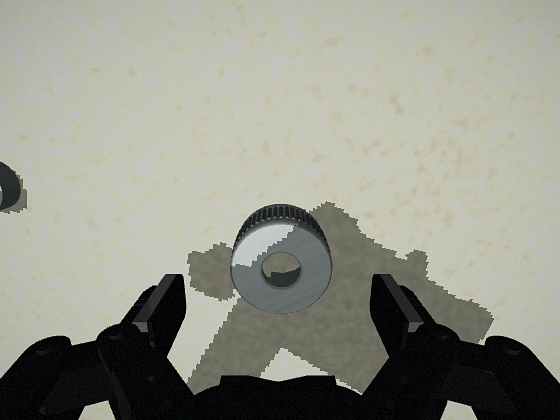

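View pics/s3.png

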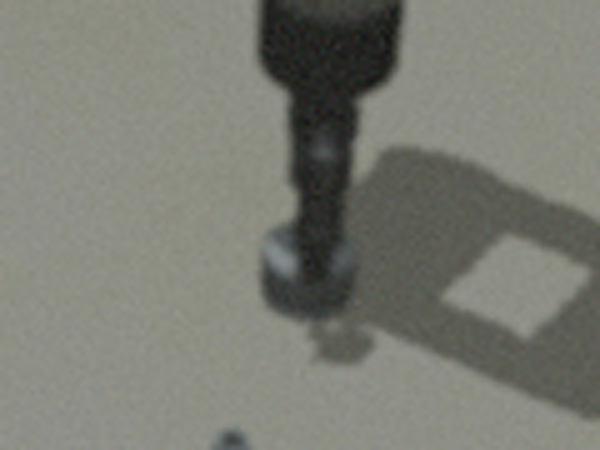

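The ring's top is centred at (281,269) and the pads are symmetric about column 278, so it is well between them. I'll check this numerically, including along x.

```bash
python3 - <<'E'
from h import *
d=env.get_image("wrist");s=env.read_state();p=onz(d,281,268,.034);print(p,(s["orientation"].T@(p-s["tcp_pos"])*100).round(2),s["tcp_pos"])
E
```

```text
[ 0.47307284 -0.15917971  0.034     ] [0.12 0.08 0.68] [ 0.47177074 -0.15870064  0.04078028]
```

Call:
{"method": "arm_command", "body": {"plan": "0 0 1.5 0 100;0 0 1.5 0 100;0 0 0.7 0 100;0 0 0 0 100;0 0 0 0 60"}}

```text
time: 4.4
tcp_pos: [0.4724, -0.1589, 0.0047]
orientation: [[0.974, 0.228, 0.0], [0.228, -0.974, -0.0], [0.0, 0.0, -1.0]]
force: [0.6, -0.3, -0.0]
finger_gap: 0.817
```

Call:
{"method": "arm_command", "body": {"plan": "0 0 0 0 30;0 0 0 0 30;0 0 0 0 30;0 0 0 0 30;0 0 0 0 30"}}

```text
time: 5.03
tcp_pos: [0.4727, -0.159, 0.0052]
orientation: [[0.974, 0.228, 0.001], [0.228, -0.974, -0.0], [0.001, 0.001, -1.0]]
force: [-0.8, 0.4, 6.2]
finger_gap: 0.62
```

```bash
python3 - <<'E'
from h import *
s=env.read_state();print(s["tcp_pos"],s["finger_gap"],s["force"])
d=env.get_image("wrist");cv2.imwrite("pics/w4.png",d["frame"][:,:,::-1])
E
```

```text
[ 0.47270317 -0.1590206   0.00518812] 0.6204743826941709 [-0.83258143  0.44511393  6.19404361]
```

View pics/w4.png

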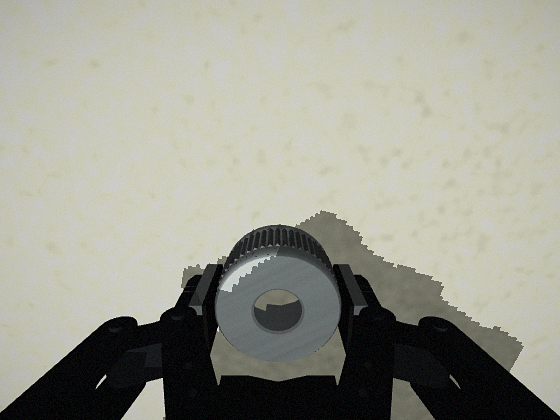

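The ring is gripped, with the gap at 0.62 (about 53 mm). Its top is at about (278,307), centred between the pads. Now lift it.

```bash
python3 - <<'E'
from h import *
d=env.get_image("wrist");s=env.read_state()
for v in(305,307):
  p=onz(d,278.5,v,.034);print((s["orientation"].T@(p-s["tcp_pos"])*100).round(2))
E
```

```text
[ 0.25 -0.01 -2.88]
[ 0.15 -0.01 -2.88]
```

Call:
{"method": "arm_command", "body": {"plan": "0 0 -1 0 30;0 0 -3 0 30;0 0 -4 0 30;0 0 -4 0 30;0 -3 -1 0 30"}}

```text
time: 5.75
tcp_pos: [0.4662, -0.1305, 0.1378]
orientation: [[0.974, 0.227, 0.004], [0.227, -0.974, -0.001], [0.003, 0.002, -1.0]]
force: [1.0, 0.9, -1.7]
finger_gap: 0.619
```

Call:
{"method": "arm_command", "body": {"plan": "1.5 -5.4 0 0 30;1.5 -5.4 0 0 30;1.5 -5.4 0 0 30;1.5 -5.4 0 0 30;1.5 -5 0 0 30"}}

```text
time: 6.38
tcp_pos: [0.4774, 0.1484, 0.1352]
orientation: [[0.974, 0.229, 0.001], [0.229, -0.974, 0.0], [0.001, 0.0, -1.0]]
force: [1.1, -0.9, -0.7]
finger_gap: 0.613
```

Call:
{"method": "arm_command", "body": {"plan": "0 -2 0 0 30;0 0 0 0 30;0 0 0 0 30;0 0 0 0 30;0 0 0 0 30"}}

```text
time: 7.0
tcp_pos: [0.4733, 0.1653, 0.1344]
orientation: [[0.974, 0.227, 0.0], [0.227, -0.974, 0.0], [0.0, 0.0, -1.0]]
force: [0.1, -0.6, -1.4]
finger_gap: 0.617
```

```bash
python3 - <<'E'
from h import *
s=env.read_state();print(s["tcp_pos"],s["finger_gap"],s["force"],s["joints"].round(1))
d=env.get_image("wrist");cv2.imwrite("pics/w5.png",d["frame"][:,:,::-1]);print(proj(d,[.56,.191,.058]),(s["orientation"].T@(np.array([.56,.191,.058])-s["tcp_pos"])*100).round(2))
E
```

```text
[0.4732635  0.16525731 0.13441889] 0.6174593384381762 [ 0.10263837 -0.56069777 -1.35089223] [ 16.3 -13.1 110.5  -0.   82.5  93.2]
(np.float64(270.1723972080855), np.float64(91.27604821295849)) [ 9.03 -0.54  7.64]
```

View pics/w5.png

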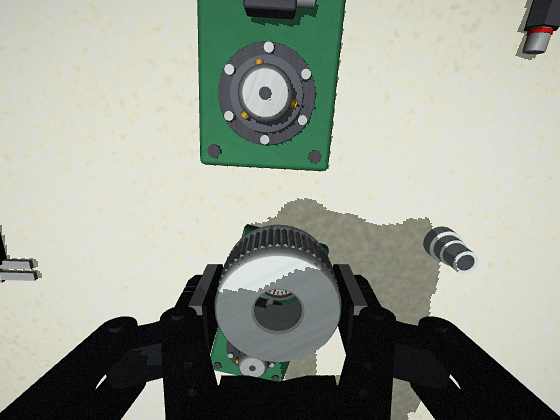

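The plug top is at (265,93), with brass pins at (260,62), (245,115) and (295,104). The block is at (270,8), towards tool +x. I'll refine the plug centre by fitting the bright top disc.

```bash
python3 - <<'E'
from h import *
d=env.get_image("wrist");s=env.read_state()
crop(d,190,0,160,180,4,"pics/c5.png")
g=cv2.cvtColor(d["frame"],cv2.COLOR_RGB2GRAY)
m=np.zeros_like(g);cv2.circle(m,(265,93),32,255,-1)
b=((g>140)&(m>0)).astype(np.uint8)
n,l,st,c=cv2.connectedComponentsWithStats(b);
for i in range(1,n):
  if st[i,4]>100: print(st[i],c[i])
R=s["orientation"]
for u,v in ((265,93),(266,92)):
  p=onz(d,u,v,.058);print(p,(R.T@(p-s["tcp_pos"])*100).round(2))
for u,v in((260,62),(245,115),(295,104)):
  q=onz(d,u,v,.044)-onz(d,265,93,.058);q=R.T@q;print(q*1000,np.degrees(np.arctan2(q[1],q[0])))
# ring top now
for v in (303,305,307):
  p=onz(d,278.5,v,s["tcp_pos"][2]+.0288);print((R.T@(p-s["tcp_pos"])*100).round(2))
E
```

```text
[ 242   68   46   49 1626] [264.7798278   92.04674047]
[0.55820538 0.19412713 0.058     ] [ 8.93 -0.86  7.64]
[0.55893564 0.19363388 0.058     ] [ 8.99 -0.79  7.64]
[19.9074812  -3.60639063 14.00179683] -10.268202357021385
[-13.63053299 -14.57945602  13.99839342] -133.07342030495536
[-6.3947599  20.02718421 13.9998395 ] 107.70849031634036
[ 0.34 -0.01 -2.88]
[ 0.24 -0.01 -2.88]
[ 0.15 -0.01 -2.88]
```

View pics/c5.png

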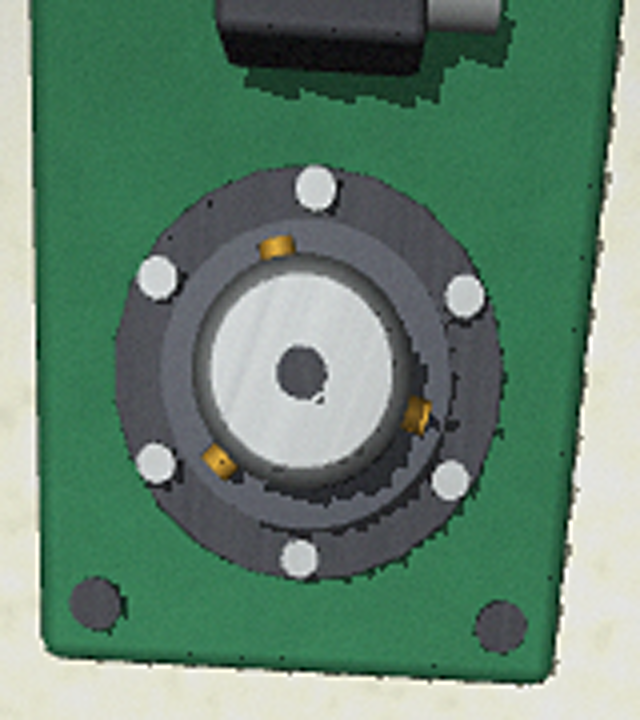

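Call:
{"method": "arm_command", "body": {"plan": "2 -0.4 0 0 30;2 -0.4 0 0 30;0 0 0 0 30;0 0 0 0 30;0 0 0 0 30"}}

```text
time: 7.72
tcp_pos: [0.5098, 0.1826, 0.1344]
orientation: [[0.974, 0.228, 0.0], [0.228, -0.974, -0.0], [0.0, 0.0, -1.0]]
force: [-0.3, 0.7, -0.4]
finger_gap: 0.618
```

```bash
python3 - <<'E'
from h import *
s=env.read_state();print(s["tcp_pos"])
d=env.get_image("wrist");crop(d,190,120,180,250,3,"pics/c6.png")
E
```

```text
[0.50980187 0.18260309 0.13437188]
```

View pics/c6.png

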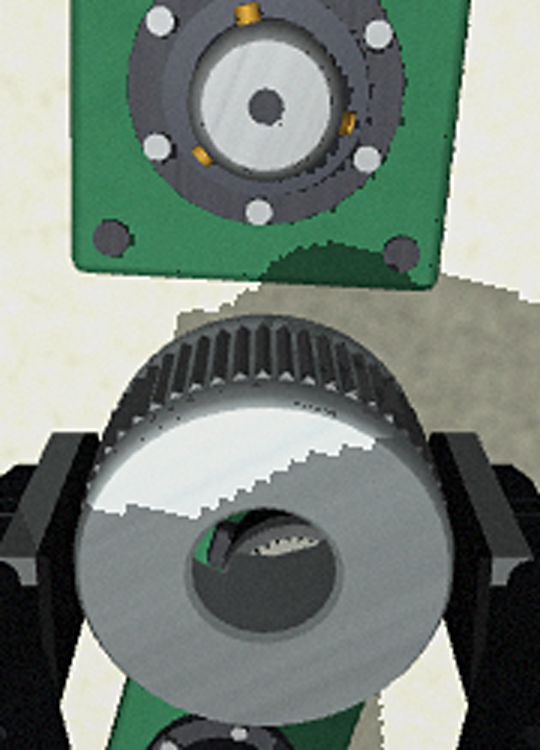

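```bash
python3 - <<'E'
from h import *
d=env.get_image("wrist");s=env.read_state();R=s["orientation"]
for u,v in ((278.3,154.7),):
  p=onz(d,u,v,.058);print(p,(R.T@(p-s["tcp_pos"])*100).round(2))
for u,v in((277.7,310.3),(277.7,308)):
  p=onz(d,u,v,s["tcp_pos"][2]+.0288);print((R.T@(p-s["tcp_pos"])*100).round(2))
for n in("scene","side"):
  c=env.get_image(n);q=proj(c,s["tcp_pos"]+[0,0,.03]);print(n,q);crop(c,int(q[0])-60,int(q[1])-60,120,120,5,f"pics/{n}6.png")
E
```

```text
[0.55866702 0.19419541 0.058     ] [ 5.01 -0.01  7.65]
[-0.01 -0.05 -2.88]
[ 0.1  -0.05 -2.88]
scene (np.float64(302.6665944822629), np.float64(136.6802474495525))
side (np.float64(280.20824917805714), np.float64(239.20696899743044))
```

View pics/side6.png

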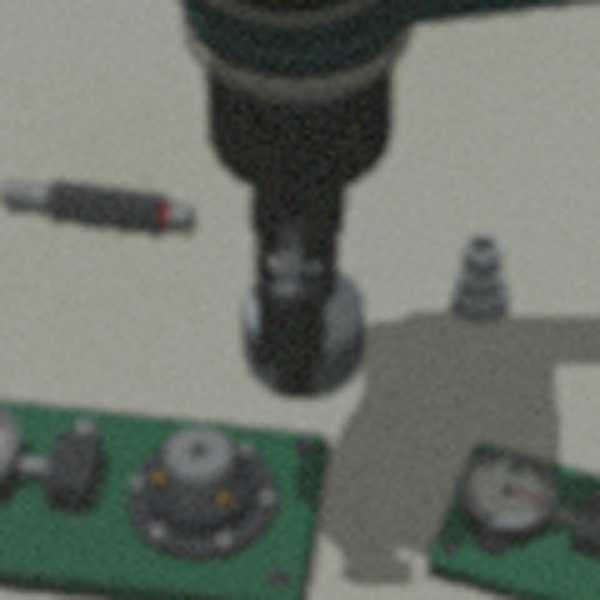

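Call:
{"method": "arm_command", "body": {"plan": "2.5 0 0 0 30;2.5 0.05 0 0 30;0 0 3 0 30;0 0 3 0 30;0 0 0 0 30"}}

```text
time: 8.55
tcp_pos: [0.5578, 0.1934, 0.0723]
orientation: [[0.974, 0.228, -0.004], [0.228, -0.974, -0.001], [-0.004, 0.0, -1.0]]
force: [-0.4, 0.9, -1.1]
finger_gap: 0.618
```

Call:
{"method": "arm_command", "body": {"plan": "0 0 0 0 30;0 0 0 0 30;0 0 0 0 30;0 0 0 0 30;0 0 0 0 30"}}

```text
time: 9.18
tcp_pos: [0.5591, 0.1938, 0.0744]
orientation: [[0.974, 0.228, 0.0], [0.228, -0.974, 0.0], [0.0, -0.0, -1.0]]
force: [0.3, 0.1, -0.6]
finger_gap: 0.617
```

```bash
python3 - <<'E'
from h import *
s=env.read_state();print(s["time"],s["tcp_pos"],s["force"],s["joints"].round(1))
for n in("scene","side"):
  c=env.get_image(n);q=proj(c,s["tcp_pos"]);print(n,q);crop(c,int(q[0])-50,int(q[1])-50,100,100,6,f"pics/{n}7.png")
d=env.get_image("wrist");crop(d,190,200,180,200,4,"pics/w7.png")
E
```

```text
9.175 [0.55905326 0.19376655 0.07444878] [ 0.3390772   0.13351577 -0.58808152] [ 16.6   1.3 103.1  -0.   75.6  93.5]
scene (np.float64(318.69005384335145), np.float64(167.84073263885085))
side (np.float64(258.9502606053112), np.float64(264.4739027044669))
```

View pics/side7.png

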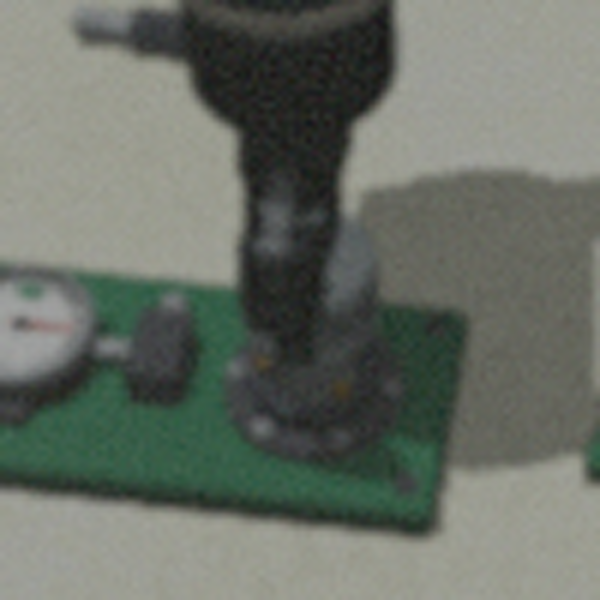

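View pics/scene7.png

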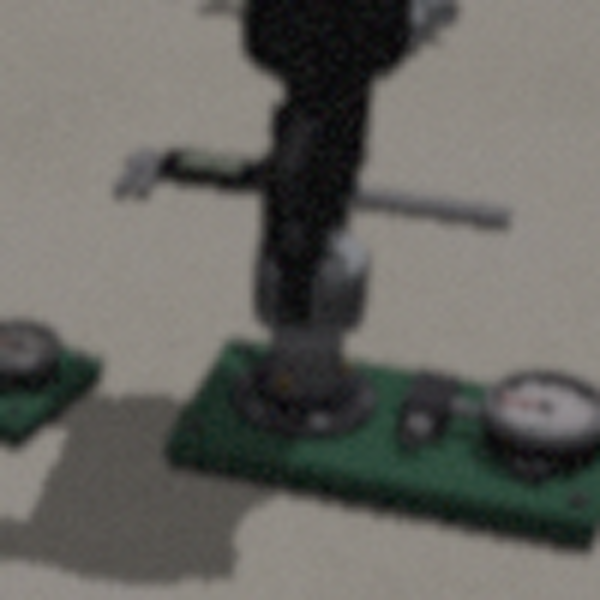

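View pics/w7.png

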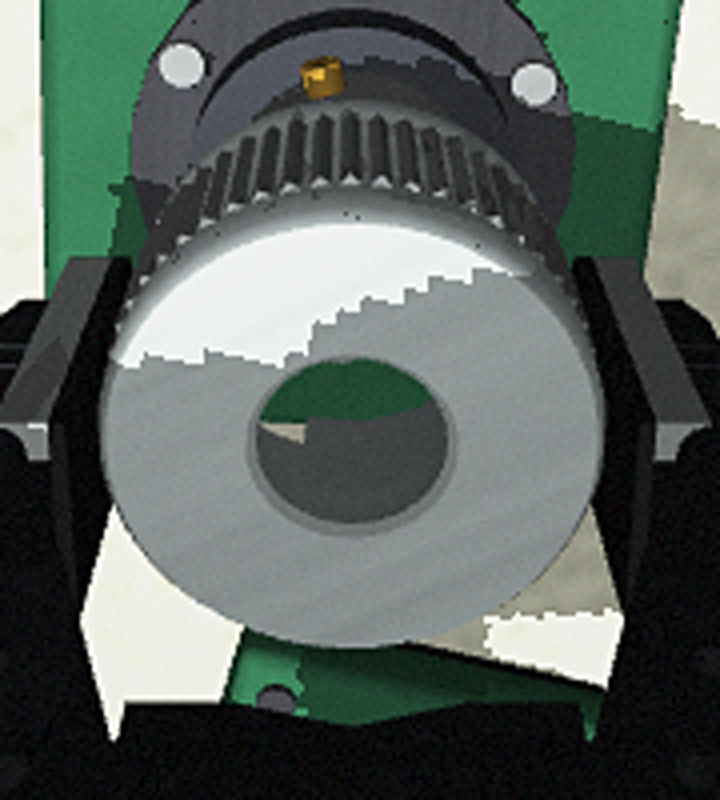

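```bash
python3 - <<'E'
from h import *
s=env.read_state()
for n in("scene","side"):
  fs=[env.get_image(n) for _ in range(5)];c=fs[0];c["frame"]=np.mean([f["frame"] for f in fs],0).astype(np.uint8)
  q=proj(c,s["tcp_pos"]);c0=(int(q[0])-40,int(q[1])-40);f=c["frame"][c0[1]:c0[1]+80,c0[0]:c0[0]+80,::-1]
  f=cv2.resize(f,None,fx=8,fy=8,interpolation=cv2.INTER_CUBIC)
  f=cv2.convertScaleAbs(f,alpha=1.6)
  def circ(x,y,z,r,col):
    pts=[proj(c,[x+r*np.cos(t),y+r*np.sin(t),z]) for t in np.linspace(0,6.28,60)]
    pts=np.array([[(a-c0[0]+.5)*8,(b-c0[1]+.5)*8] for a,b in pts]).astype(int);cv2.polylines(f,[pts],True,col,1)
  x,y,z=s["tcp_pos"]
  circ(x,y,z-.0052,.027,(0,0,255));circ(x,y,z+.0288,.027,(0,0,255));circ(x,y,.036,.0255,(0,255,255))
  cv2.imwrite(f"pics/{n}8.png",f)
E
```

```text
(no output)
```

View pics/side8.png

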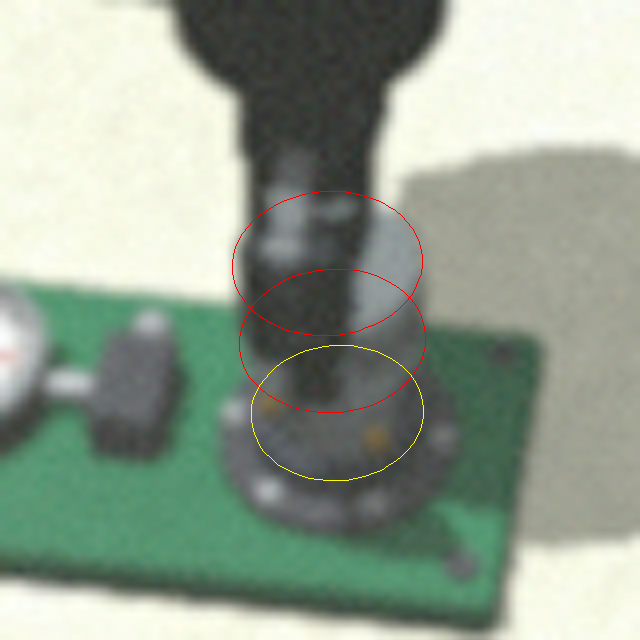

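View pics/scene8.png

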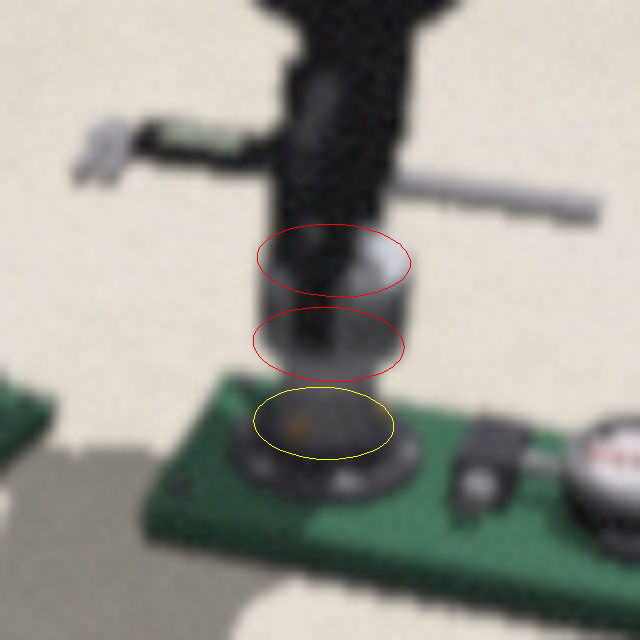

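Both overlays show the ring and plug concentric within about 1 mm. In the scene view the plug spans 285-380 and the ring 260-410. I'll descend slowly and watch the force.

Call:
{"method": "arm_command", "body": {"plan": "0 0 0.5 0 30;0 0 0.5 0 30;0 0 0.3 0 30;0 0 0.3 0 30;0 0 0 0 30"}}

```text
time: 10.45
tcp_pos: [0.5589, 0.1937, 0.058]
orientation: [[0.974, 0.228, -0.0], [0.228, -0.974, -0.0], [-0.0, 0.0, -1.0]]
force: [-0.1, -1.1, -0.9]
finger_gap: 0.616
```

Call:
{"method": "arm_command", "body": {"plan": "0 0 0.2 0 30;0 0 0.2 0 30;0 0 0.2 0 30;0 0 0 0 30;0 0 0 0 30"}}

```text
time: 11.08
tcp_pos: [0.559, 0.1938, 0.0523]
orientation: [[0.974, 0.228, 0.0], [0.228, -0.974, 0.0], [0.0, -0.0, -1.0]]
force: [0.4, -0.2, -1.3]
finger_gap: 0.62
```

Call:
{"method": "arm_command", "body": {"plan": "0 0 0.1 0 30;0 0 0.1 0 30;0 0 0.1 0 30;0 0 0.05 0 30;0 0 0 0 30"}}

```text
time: 11.7
tcp_pos: [0.5591, 0.1938, 0.049]
orientation: [[0.974, 0.228, 0.0], [0.228, -0.974, 0.0], [0.0, 0.0, -1.0]]
force: [-0.6, -0.5, 2.1]
finger_gap: 0.612
```

```bash
python3 - <<'E'
from h import *
s=env.read_state();print(s["tcp_pos"],s["force"],s["moment"],s["joints"].round(1))
E
```

```text
[0.55906645 0.19376763 0.04897079] [-0.58306191 -0.47474812  2.14500596] [-0.06400135  0.09204184 -0.02445774] [ 16.6   2.6 104.2  -0.   73.1  93.5]
```

Contact is at TCP z 0.049, so the ring rests on the pins as expected, with its underside near 44 mm. I'll add a light push, then turn in small steps.

Call:
{"method": "arm_command", "body": {"plan": "0 0 0.05 0 30;0 0 0.05 0 30;0 0 0 -2 30;0 0 0 -2 30;0 0 0 -2 30"}}

```text
time: 12.32
tcp_pos: [0.5596, 0.194, 0.0488]
orientation: [[0.944, 0.33, 0.002], [0.33, -0.944, 0.001], [0.002, -0.0, -1.0]]
force: [0.3, -0.1, 9.0]
finger_gap: 0.613
```

Call:
{"method": "arm_command", "body": {"plan": "0 0 0 -3 30;0 0 0 -3 30;0 0 0 -3 30;0 0 0 -3 30;0 0 0 0 30"}}

```text
time: 12.95
tcp_pos: [0.5597, 0.194, 0.0488]
orientation: [[0.855, 0.519, 0.002], [0.519, -0.855, 0.001], [0.002, 0.0, -1.0]]
force: [0.5, 0.6, 7.3]
finger_gap: 0.619
```

Call:
{"method": "arm_command", "body": {"plan": "0 0 0 -3 30;0 0 0 -3 30;0 0 0 -3 30;0 0 0 -3 30;0 0 0 0 30"}}

```text
time: 13.58
tcp_pos: [0.5597, 0.194, 0.0488]
orientation: [[0.728, 0.685, 0.002], [0.685, -0.728, 0.001], [0.002, 0.001, -1.0]]
force: [-0.6, 0.3, 7.8]
finger_gap: 0.613
```

Call:
{"method": "arm_command", "body": {"plan": "0 0 0 -3 30;0 0 0 -3 30;0 0 0 -3 30;0 0 0 -3 30;0 0 0 0 30"}}

```text
time: 14.2
tcp_pos: [0.5597, 0.194, 0.0488]
orientation: [[0.57, 0.822, 0.002], [0.822, -0.57, 0.001], [0.002, 0.001, -1.0]]
force: [0.6, -0.2, 7.5]
finger_gap: 0.618
```

Call:
{"method": "arm_command", "body": {"plan": "0 0 0 -3 30;0 0 0 -3 30;0 0 0 -3 30;0 0 0 -3 30;0 0 0 0 30"}}

```text
time: 14.82
tcp_pos: [0.5597, 0.194, 0.0489]
orientation: [[0.387, 0.922, 0.002], [0.922, -0.387, 0.001], [0.001, 0.001, -1.0]]
force: [-0.7, 0.2, 9.3]
finger_gap: 0.616
```

```bash
python3 - <<'E'
from h import *
s=env.read_state();print(s["tcp_pos"],s["force"],s["moment"],s["joints"].round(1))
d=env.get_image("wrist");crop(d,130,180,300,240,2,"pics/w9.png")
E
```

```text
[0.559681   0.19401658 0.04885187] [-0.70181746  0.22886219  9.28780614] [0.01171004 0.08770348 0.11673588] [ 16.6   2.7 104.2   0.   73.   39.4]
```

View pics/w9.png

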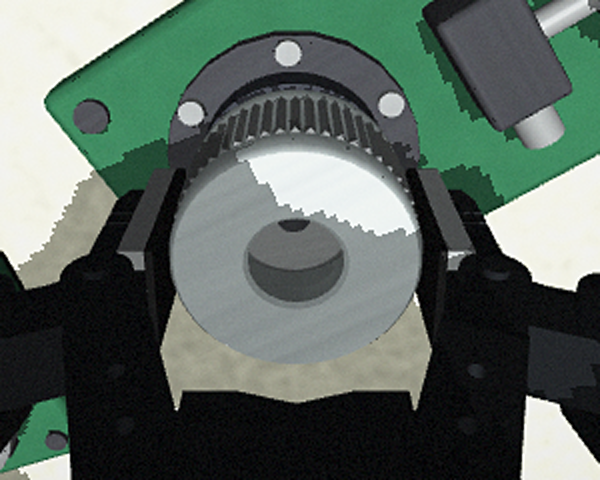

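The ring sits squarely on the plug and the block is clear of the fingers, so I keep turning.

Call:
{"method": "arm_command", "body": {"plan": "0 0 0 -3 30;0 0 0 -3 30;0 0 0 -3 30;0 0 0 -3 30;0 0 0 0 30"}}

```text
time: 15.5
tcp_pos: [0.5597, 0.194, 0.0488]
orientation: [[0.187, 0.982, 0.002], [0.982, -0.187, 0.001], [0.001, 0.002, -1.0]]
force: [0.0, -0.3, 7.6]
finger_gap: 0.618
```

Call:
{"method": "arm_command", "body": {"plan": "0 0 0 -3 30;0 0 0 -3 30;0 0 0 -3 30;0 0 0 -3 30;0 0 0 0 30"}}

```text
time: 16.12
tcp_pos: [0.5597, 0.194, 0.0489]
orientation: [[-0.022, 1.0, 0.002], [1.0, 0.022, 0.001], [0.001, 0.002, -1.0]]
force: [-0.3, 0.7, 8.2]
finger_gap: 0.613
```

Call:
{"method": "arm_command", "body": {"plan": "0 0 0 -3 30;0 0 0 -3 30;0 0 0 -3 30;0 0 0 -3 30;0 0 0 0 30"}}

```text
time: 16.75
tcp_pos: [0.5596, 0.194, 0.0486]
orientation: [[-0.229, 0.973, 0.002], [0.973, 0.229, 0.001], [0.0, 0.002, -1.0]]
force: [0.5, 0.4, 7.3]
finger_gap: 0.619
```

Call:
{"method": "arm_command", "body": {"plan": "0 0 0 -3 30;0 0 0 -3 30;0 0 0 -3 30;0 0 0 0 30;0 0 0 0 30"}}

```text
time: 17.38
tcp_pos: [0.559, 0.1937, 0.0477]
orientation: [[-0.377, 0.926, -0.0], [0.926, 0.377, -0.0], [0.0, -0.0, -1.0]]
force: [-0.8, -0.3, -0.1]
finger_gap: 0.618
```

Call:
{"method": "arm_command", "body": {"plan": "0 0 0 -3 30;0 0 0 -3 30;0 0 0 -3 30;0 0 0 0 30;0 0 0 0 30"}}

```text
time: 18.0
tcp_pos: [0.559, 0.1938, 0.0478]
orientation: [[-0.517, 0.856, 0.0], [0.856, 0.517, -0.0], [-0.0, 0.0, -1.0]]
force: [0.1, -0.2, -0.9]
finger_gap: 0.614
```

Call:
{"method": "arm_command", "body": {"plan": "0 0 0 -3 30;0 0 0 -3 30;0 0 0 -3 30;0 0 0 0 30;0 0 0 0 30"}}

```text
time: 18.62
tcp_pos: [0.5593, 0.1938, 0.0483]
orientation: [[-0.644, 0.765, 0.001], [0.765, 0.644, 0.0], [-0.0, 0.001, -1.0]]
force: [-0.3, -0.2, 6.0]
finger_gap: 0.616
```

At about 112-121 degrees yaw the push vanished and z dropped to the commanded 0.0477, so the keyways were over the pins. I overshot, so I turn back.

Call:
{"method": "arm_command", "body": {"plan": "0 0 0 3 30;0 0 0 3 30;0 0 0 3 30;0 0 0 3 30;0 0 0 1 30"}}

```text
time: 19.25
tcp_pos: [0.5589, 0.1937, 0.0475]
orientation: [[-0.455, 0.89, -0.0], [0.89, 0.455, -0.0], [0.0, -0.0, -1.0]]
force: [-0.2, 0.1, -0.9]
finger_gap: 0.617
```

```bash
python3 - <<'E'
from h import *
s=env.read_state();print(s["tcp_pos"],s["force"],s["moment"],s["joints"].round(1))
E
```

```text
[0.55891269 0.19371462 0.04753249] [-0.15253103  0.05952158 -0.90774431] [ 0.01049879 -0.01081126  0.03099212] [ 16.6   2.7 104.3  -0.   73.  -10.4]
```

No push and no moment: it is aligned at yaw 117. Now I lower gently towards the anvil (underside 36 mm, TCP about 0.041).

Call:
{"method": "arm_command", "body": {"plan": "0 0 0.1 0 30;0 0 0.1 0 30;0 0 0 0 30;0 0 0 0 30;0 0 0 0 30"}}

```text
time: 19.88
tcp_pos: [0.559, 0.1938, 0.0458]
orientation: [[-0.457, 0.889, 0.0], [0.889, 0.457, -0.0], [-0.0, 0.0, -1.0]]
force: [0.4, 1.1, -1.0]
finger_gap: 0.615
```

Call:
{"method": "arm_command", "body": {"plan": "0 0 0.1 0 30;0 0 0.1 0 30;0 0 0.1 0 30;0 0 0 0 30;0 0 0 0 30"}}

```text
time: 20.5
tcp_pos: [0.559, 0.1938, 0.0428]
orientation: [[-0.457, 0.889, 0.0], [0.889, 0.457, 0.0], [0.0, 0.0, -1.0]]
force: [-0.4, -0.1, -1.3]
finger_gap: 0.614
```

Call:
{"method": "arm_command", "body": {"plan": "0 0 0.1 0 30;0 0 0.1 0 30;0 0 0.1 0 30;0 0 0 0 30;0 0 0 0 30"}}

```text
time: 21.12
tcp_pos: [0.5591, 0.1938, 0.04]
orientation: [[-0.457, 0.889, 0.0], [0.889, 0.457, 0.0], [-0.0, 0.0, -1.0]]
force: [-1.0, -1.0, 3.5]
finger_gap: 0.615
```

Call:
{"method": "arm_command", "body": {"plan": "0 0 0.1 0 30;0 0 0.1 0 30;0 0 0.1 0 30;0 0 0 0 30;0 0 0 0 30"}}

```text
time: 21.75
tcp_pos: [0.5591, 0.1938, 0.0371]
orientation: [[-0.457, 0.889, 0.0], [0.889, 0.457, 0.0], [-0.0, 0.0, -1.0]]
force: [-3.0, -1.1, 5.5]
finger_gap: 0.617
```

Call:
{"method": "arm_command", "body": {"plan": "0 0 0.1 0 30;0 0 0.1 0 30;0 0 0.05 0 30;0 0 0 0 30;0 0 0 0 30"}}

```text
time: 22.38
tcp_pos: [0.5592, 0.1938, 0.0352]
orientation: [[-0.457, 0.889, 0.0], [0.889, 0.457, 0.0], [-0.0, 0.0, -1.0]]
force: [-5.6, -2.8, 12.8]
finger_gap: 0.616
```

Call:
{"method": "arm_command", "body": {"plan": "0 0 0.05 0 30;0 0 0.05 0 30;0 0 0 0 30;0 0 0 0 30;0 0 0 0 30"}}

```text
time: 23.0
tcp_pos: [0.5593, 0.1938, 0.0351]
orientation: [[-0.457, 0.889, 0.001], [0.889, 0.457, 0.0], [-0.0, 0.001, -1.0]]
force: [-11.3, -3.1, 22.5]
finger_gap: 0.616
```

```bash
python3 - <<'E'
from h import *
s=env.read_state();print(s["tcp_pos"],s["force"],s["moment"],s["finger_gap"])
d=env.get_image("wrist");cv2.imwrite("pics/w10.png",d["frame"][:,:,::-1])
d=env.get_image("side");crop(d,180,210,120,100,6,"pics/s10.png")
E
```

```text
[0.55926235 0.19382947 0.03508629] [-11.34264921  -3.11504353  22.50503052] [-0.55749955  1.85028148 -0.00557423] 0.616102432147297
```

View pics/w10.png

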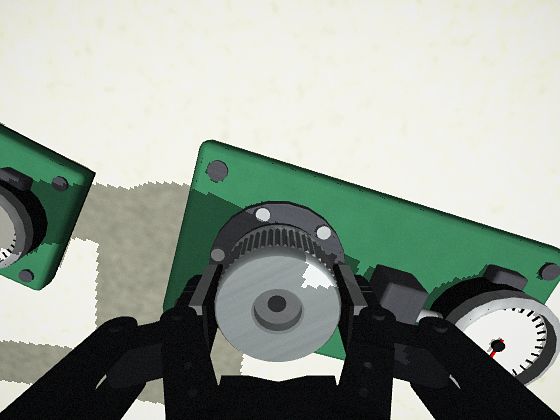

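View pics/s10.png

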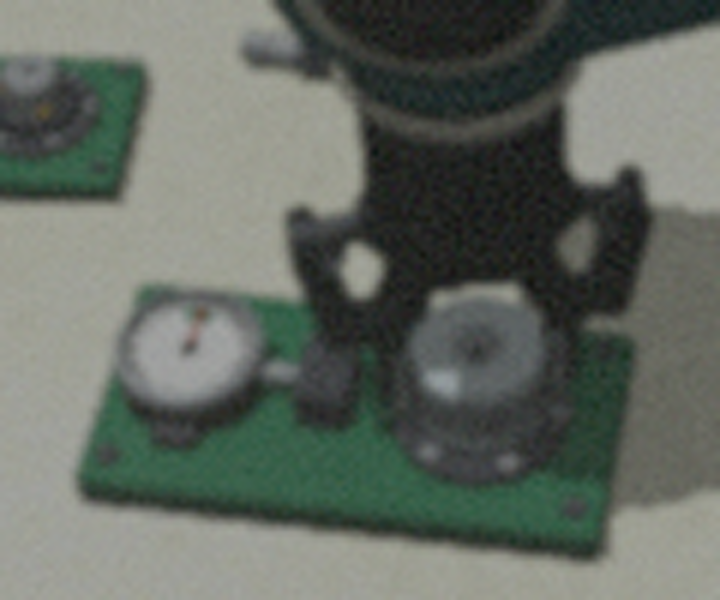

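The needle points into the green band (side crop, 198,320) and the shoulder sits on the plug top. The side force comes from arm compliance pressing the ring against the plug. I'll trim that out and ease the push slightly.

Call:
{"method": "arm_command", "body": {"plan": "0.02 -0.04 0 0 30;0.02 -0.04 -0.04 0 30;0 0 0 0 30;0 0 0 0 30;0 0 0 0 30"}}

```text
time: 23.72
tcp_pos: [0.5592, 0.1938, 0.0352]
orientation: [[-0.457, 0.889, 0.003], [0.889, 0.457, 0.0], [-0.001, 0.002, -1.0]]
force: [-0.7, -2.2, 13.5]
finger_gap: 0.618
```

```bash
python3 - <<'E'
from h import *
s=env.read_state();print(s["time"],s["tcp_pos"],s["force"],s["moment"],s["finger_gap"])
fs=[env.get_image("side")for _ in range(5)];d=fs[0];d["frame"]=np.mean([f["frame"]for f in fs],0).astype(np.uint8)
crop(d,180,240,110,60,7,"pics/s11.png")
d=env.get_image("scene");crop(d,290,140,100,70,7,"pics/sc11.png")
d=env.get_image("wrist");crop(d,190,230,370,150,2,"pics/w11.png")
print(env.read_state()["force"])
E
```

```text
23.725 [0.55915228 0.19383577 0.03515652] [-0.7167055  -2.19573465 13.52544633] [-0.42750682  0.15970091 -0.04827478] 0.6178456465767566
[-0.16664443 -2.02407269 13.16225863]
```

View pics/s11.png

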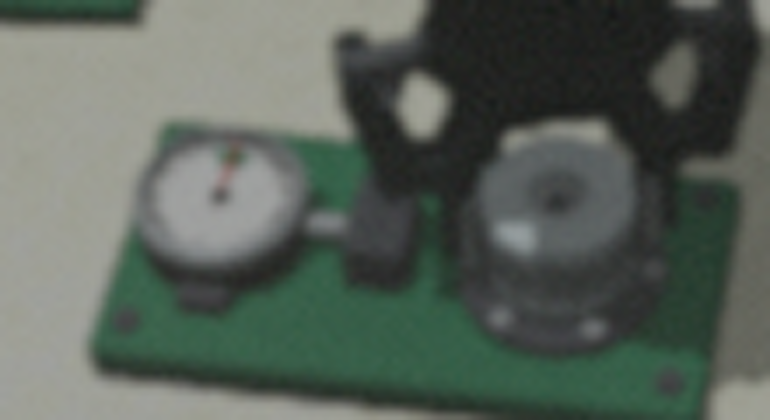

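View pics/w11.png

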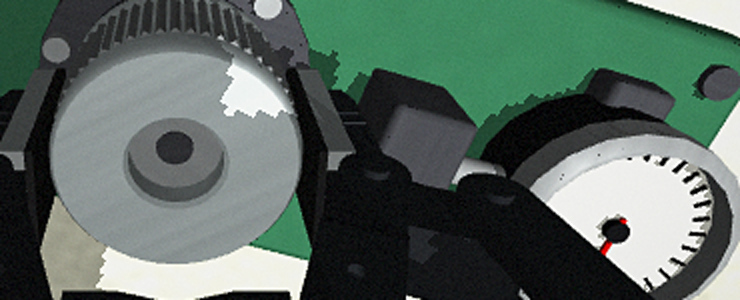

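View pics/sc11.png

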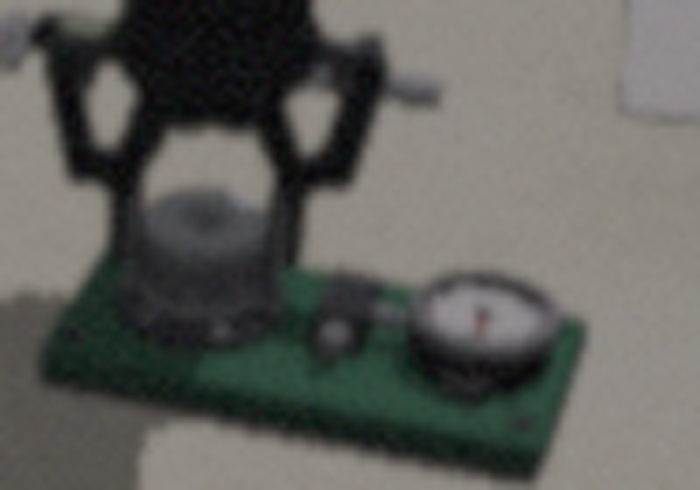

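Call:
{"method": "arm_command", "body": {"plan": "0.01 -0.01 0.03 0 30;0 0 0 0 30;0 0 0 0 30;0 0 0 0 30;0 0 0 0 30"}}

```text
time: 24.7
tcp_pos: [0.5592, 0.1938, 0.0351]
orientation: [[-0.457, 0.89, 0.003], [0.89, 0.457, 0.0], [-0.001, 0.003, -1.0]]
force: [-0.9, -3.4, 15.9]
finger_gap: 0.614
```

```bash
python3 - <<'E'
from h import *
s=env.read_state();print(s["tcp_pos"],s["force"],s["finger_gap"],s["time"]);print(env.sign_off())
E
```

```text
[0.55916003 0.19381691 0.03514395] [-0.86909112 -3.40285825 15.93679272] 0.6144443847634589 24.7
the job is handed in; nothing more can be done
None
```

The ring is fully home on the largest gauge and still held there, pushed down with about 16 N. I handed the job in at 24.7 s.

I lifted the ring from the bench, set it the same way up over the plug and rested it on the pins. I then turned it with a push of about 8 N. It found the pins after roughly 100–105 degrees; I overshot a little and turned back before lowering it and pressing it home.

**Last checks:**
- **Home:** easing the push from 22 N to 13 N moved the ring only about 0.1 mm, so it is on the hard stop. The height fits an underside about 30 mm above the bench.
- **Dial:** the needle points into the green band in the side view.
- **Clearances:** in the close views the fingers are clear of the block. I touched nothing else, but took no closing picture of the whole bench.

**What disagreed:**
- **Plug position:** the cameras disagreed by 3–5 mm in y. I used the wrist camera's value, and the ring went over the plug with no side force.
- **Side force:** about 11 N built up as the ring bottomed, which I put down to the arm flexing. I trimmed it to about 3.5 N.

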